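# Square an engraving plate into the corner of a layout jig

### The arm

A 6-joint arm with a two-finger parallel gripper is mounted at the origin on the work surface. World frame = base frame: x ahead of the robot, y to its left, z up, the work surface at z = 0. Lengths are in m, angles in rad, forces in N, time in s.
With the tool pointing down it reaches from about 0.3 to 0.85 m from the base axis. Payload 4.2 kg.
Tool frame: the origin (TCP) lies midway between the tips of the shut fingers; the grasp point (between the pads) lies 19 mm behind it; z points along the fingers, y is the line along which they close (so a half turn about z gives the same grasp; the last joint's range is limited). The gripper opens to 91 mm and grips with 3 to 60 N. Pads are 32 mm wide; open, the fingers measure 118 mm over their backs; the gripper's body (76 mm by 178 mm) begins 60 mm behind the grasp point.
Start: joints at [-1.327, 0.32, 1.565, -0, 1.257, -0.02], TCP at [0.15, -0.555, 0.18] pointing down, gripper open.
Joint ranges: [-3.11, 3.11], [-0.84, 2.01], [0.21, 2.61], [-1.34, 4.49], [0.05, 2.63], [-2.56, 2.56]. Speed limits (rad/s): [2.57, 2.57, 3.14, 3.14, 3.14, 3.14].

### API

Orientations are given as a unit quaternion [w, x, y, z].
In Python, from cell import sensors, eyes, r gives the robot as it stands.
- The arm moves only by the tool apply_moves, never from a script. Its argument "plan" is a list of rows, each an object with "slide": the shift along the tool's x, y, z in m, a list of three; "angular": the turn, a rotation vector about the tool's x, y, z in degrees, a list of three. In form: [{"slide": [dx, dy, dz], "angular": [rx, ry, rz]}, ...]. A call has 1 to 8 rows; each row shifts and turns the commanded pose from where the row before left it, along the tool's axes as they then stand; what a row does not reach is not made up. A row lasts 1/8 s, in which the tool goes at most 62.5 mm and 10.7 degrees, less where a joint would pass 70% of its speed; a pose out of reach is approached as far as the arm can. A call is refused whole if a number of a shift passes 0.0625 or a number of a turn 10.7, either way. A call with a gripper value outside its range is refused whole. "claw" is the closure, from -1 (fully open) to 1 (shut), so that 0 is half open, set as the call begins (left out, the last holds). The fingers move at their own pace and stop on an object; "force" is the grip in N (left out, the last holds). Time passes only in rows, so rows that do not move let the fingers close. It gives the time, the measured TCP pose, the force, the opening and the grip force at its end, in the units of the state.
- sensors.state(): the state, without advancing time (a new reading comes with each control period).
- eyes.capture(name): name is "side" or "top" or "wrist"; returns a dict with "pixels" (480x640x3 uint8, blue, green, red), "vfov" (degrees; the focal length in pixels is half the picture's height over the tangent of half this angle, whatever the lens; pixels are square), "cx", "cy" (the principal point, pixels), "rvec" (rotation vector, rad) and "tvec" (3), from world to camera coordinates, as OpenCV has them; the wrist camera has in their place "mount" (4x4, takes a point from camera to tool coordinates, whose origin is the TCP and whose axes are the flange's). Camera axes: x right, y down, z forward; pixel columns grow to the right and rows downward; lengths in m; the calibration is good to about 2 mm. A picture is of the moment at which its call begins: read the wrist's pose just before it. There is no depth.
- r.job_done(): hands the job in; it is judged then, once.
The state is a dict: "clock": time; "joint_pos": joint angles; "joint_velocities": joint speeds; "effort": joint torques, N m; "tcp_pos": TCP position; "tcp_rot": TCP orientation; "wrist_force": force on the tool from outside, world axes, zero at the start; "torque": the same for the moment, N m; "width": finger opening in m; "finger_force": force on a finger pad.
Only numpy, scipy, OpenCV 4.12 (cv2) and the standard library are available. Lean on these libraries where they do the work, as an engineer would, in place of code of your own. Each camera call takes 0.05 s, during which the arm holds its last target. There are 200 camera calls.

### The job

On this coppersmith's bench, push the copper-faced plate along the bench into the corner of the steel layout jig, so that its long side lies flush against the long fence and its end flush against the end stop, and push the jig's sliding jaw along the fence until it rests against the plate's other end. Only push with the fingers: the plate must stay flat on the bench and never be lifted. Leave the other wares and tools where they stand, and finish clear of everything.

Things in the scene. Friction and masses are not known exactly. Their poses are not given: they have to be found in the camera images.
- plate: the work: rectangular dark-wood block faced with copper, 85 (x) x 120 (y) x 30 mm high, 0.4 kg (+-35%), loose on the bench. Origin: centre of its underside (sides at x = +-42.5, ends at y = +-60 mm). Starts nearer the robot than the jig, turned up to 0.35 rad from it; goes home with its own +x side on the fence and +y end at the stop, its origin then at (-42.5, +110, 0) mm in the jig's frame
- jig: fixed L-shaped jig of bare steel bar, 30 mm high; place and yaw (to 0.18 rad) vary. Origin: on the bench, on the fence's front face. That face is the plane x = 0 and looks to -x, to the robot; the bar lies from x = 0 to +20, y = -225 to +200 mm. The end stop is a bar across the +y end: its face is the plane y = +170 mm, looking to -y; it stands out to x = -65 mm
- jaw_face (a point): centre of the jaw's working face, looking to the jig's +y, 20 mm up, at jig x = -30 mm. The jaw: aluminium block 95 (x) x 90 (y) mm, 44 mm high, straddling the fence (jig x = -60 to +35 mm). It slides only along the jig's y, needs about 2 N, stays where left, starts with this face at jig y = -90 to -50 mm and can go well past +50 mm (the home plate's end), so only the plate stops it
- jaw_tail (a point): centre of the jaw's rear face, which looks to the jig's -y: 90 mm behind jaw_face along the jig's y, same height. Pushing here towards the jig's +y slides the jaw towards the end stop
- vase: bystander: small copper vase, 60 mm wide, 90 mm high; origin: centre of its underside; z up. It stands left or right of the work, in one of two places that it shares with the candlestick
- candlestick: bystander: short brass candlestick, foot 60 mm wide, 75 mm high; origin: centre of its underside
- bowl: bystander: open copper bowl, 90 mm wide, 45 mm high, beyond the fence; origin: centre of its underside
- jug: bystander: brass jug with one handle, 80 mm wide (to 60 mm from its axis at the handle, its +y side), 115 mm high, beyond the fence; origin: centre of its underside
- hammer: bystander: hammer lying on the bench near the robot on its right (-y), along its own x; origin: on the bench under its middle
- jar: bystander: closed amber glass jar, 60 mm wide, 70 mm high, near the robot on its left (+y); origin: centre of its underside
Mind the look-alikes: they are no part of the job. What is shaped like the plate but purple or turquoise is not meant.

How it is judged:
At the end, for the whole second after the job is handed in: The plate lies flat and still on the bench, its origin within 3.5 mm of home both from the fence and from the end stop, square to the jig within 0.04 rad, and the jaw's face is within 3.5 mm of the plate's free end (x of plate in the frame of jig between -0.046 and -0.039 m and y of plate in the frame of jig between 0.1065 and 0.1135 m and angle between the x axis of plate and the x axis of jig, either way round below 0.04 rad and y of jaw_face in the frame of plate between -0.0635 and -0.055 m and height (world z) of plate below 0.004 m and angle between plate's own z axis and vertical below 0.05 rad and linear speed of plate below 0.01 m/s); the robot touches nothing.
It fails at once if the plate is lifted or tipped: more than 8 mm off the bench or tilted more than 0.12 rad (height (world z) of plate above 0.008 m or angle between plate's own z axis and vertical above 0.12 rad).
It fails at once if a bystander is moved by more than 25 mm (distance of any of vase, candlestick, bowl, jug, hammer, jar from where it was at the start of the episode above 0.025 m).
It also fails if it takes over 69 s, if anything falls off the work surface, if the arm or the gripper's body presses on something with over 40 N, if the wrist force passes 120 N, or if a joint passes its speed limit or range.

## Working session

There is one attempt and no reset: what is moved stays moved. The work goes in short steps, Python scripts to look and compute and a tool call to move; the robot and the scene stay as the last step left them, time stands still between calls to the robot, and variables do not carry over. Pictures are saved under pics/ and viewed, at most 10 in all, crops included, and the job is handed in when it is done.

Besides the shell and the picture viewer there is one more tool, called as name([rows], argument=value, ...), one row to a line, values as JSON. apply_moves: Moves the arm, as the interface text tells. Its arguments: {"type":"object","properties":{"plan":{"type":"array"},"claw":{"type":"number"},"force":{"type":"number"}},"required":["plan"]}

```bash
mkdir -p pics; ls; cat > h.py <<'E'
import cv2, numpy as np
from scipy.spatial.transform import Rotation as R
from cell import sensors, eyes, r
def shot(name, fn):
    c=eyes.capture(name); cv2.imwrite('pics/'+fn,c['pixels']); np.save('pics/'+fn+'.npy',{k:c[k] for k in c if k!='pixels'},allow_pickle=True); return c
def load(fn):
    c=np.load('pics/'+fn+'.npy',allow_pickle=True).item(); c['pixels']=cv2.imread('pics/'+fn); return c
def ray(c,uv,z):
    f=240/np.tan(np.radians(c['vfov'])/2); Rm=cv2.Rodrigues(np.array(c['rvec'],float))[0]; t=np.array(c['tvec'],float).ravel()
    uv=np.atleast_2d(np.array(uv,float)); d=np.c_[(uv[:,0]-c['cx'])/f,(uv[:,1]-c['cy'])/f,np.ones(len(uv))]@Rm
    o=-Rm.T@t; return o+d*((z-o[2])/d[:,2])[:,None]
E
python3 - <<'E'
from h import *
print(sensors.state())
for n in('top','side'):
    c=shot(n,n+'0.png'); print({k:c[k] for k in c if k!='pixels'})
E
```

```text
pics
{'clock': 0.0, 'joint_pos': array([-1.32697807e+00,  3.20290670e-01,  1.56568394e+00, -6.81500469e-06,
        1.25736394e+00, -1.99759674e-02]), 'joint_velocities': array([ 0.0009983 , -0.00014465, -0.0001442 , -0.0003141 ,  0.00133285,
        0.00016404]), 'effort': array([-1.88989805e-03, -4.12464094e+01, -2.31975621e+01,  7.25667877e-02,
        4.55107936e-02, -1.45874487e-04]), 'tcp_pos': array([ 0.14980544, -0.55456382,  0.17931912]), 'tcp_rot': array([-8.67120786e-04,  9.91313663e-01,  1.31516005e-01, -1.00717390e-04]), 'wrist_force': array([-0.51465278, -0.16669202, -0.32393154]), 'torque': array([ 0.00555358, -0.0322245 , -0.02900046]), 'finger_force': 0.0, 'width': 0.09102220827560936}
{'vfov': 54.9523797178091, 'cx': 315.9188346182795, 'cy': 239.8296586857997, 'rvec': array([ 2.11493034, -2.18060124,  0.13671243]), 'tvec': array([0.05482504, 0.53937916, 1.0575548 ])}
{'vfov': 44.67514376029662, 'cx': 321.5777774295773, 'cy': 243.50991791343327, 'rvec': array([ 0.54199046, -2.77535402,  0.99059134]), 'tvec': array([0.48993241, 0.16578346, 1.27106572])}
```

View pics/top0.png

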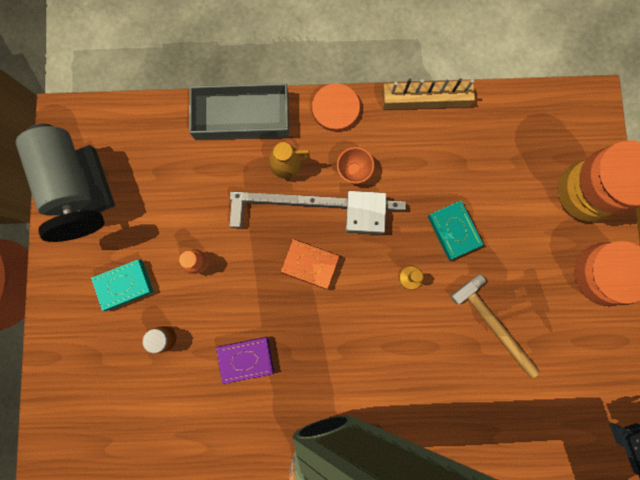

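View pics/side0.png

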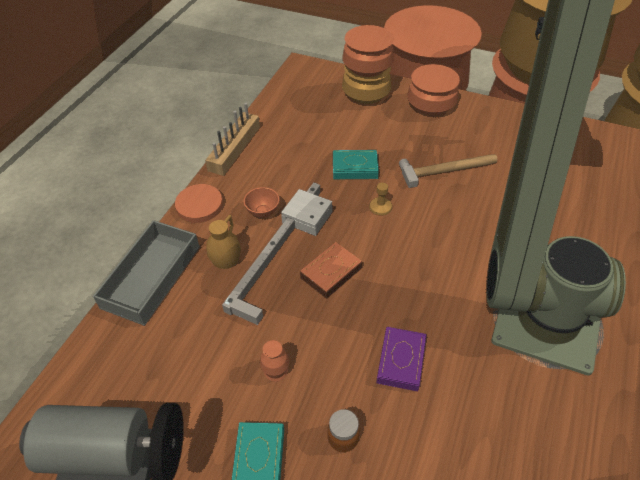

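The top view shows the plate at about (311,263). The fence runs from (232,195) to (405,206), the stop is at (237,210), and the jaw at (367,212). The vase is at (191,261), the candlestick at (411,277).

```bash
python3 - <<'E'
from h import *
c=load('top0.png'); im=c['pixels']
cv2.imwrite('pics/crop0.png',cv2.resize(im[175:300,215:415],None,fx=4,fy=4,interpolation=cv2.INTER_CUBIC))
hsv=cv2.cvtColor(im,cv2.COLOR_BGR2HSV)
for p in [(311,263),(300,255),(330,275),(340,290),(280,290),(300,230),(280,200),(367,212),(237,215)]: print(p,hsv[p[1],p[0]])
m=np.zeros((480,640),np.uint8); roi=np.s_[175:245,222:415]
m[roi]=(hsv[...,1][roi]<90).astype(np.uint8)*255
cs=[k for k in cv2.findContours(m,0,2)[0] if cv2.contourArea(k)>50]
for k in cs: print(cv2.contourArea(k),cv2.boundingRect(k))
cv2.imwrite('pics/m.png',m)
E
```

```text
(311, 263) [ 10 188 223]
(300, 255) [ 10 189 224]
(330, 275) [ 11 183 238]
(340, 290) [ 12 191 156]
(280, 290) [ 13 194 147]
(300, 230) [ 12 199 142]
(280, 200) [ 18  46 177]
(367, 212) [ 25  34 213]
(237, 215) [ 20  44 202]
3011.5 (230, 191, 176, 43)
```

View pics/crop0.png

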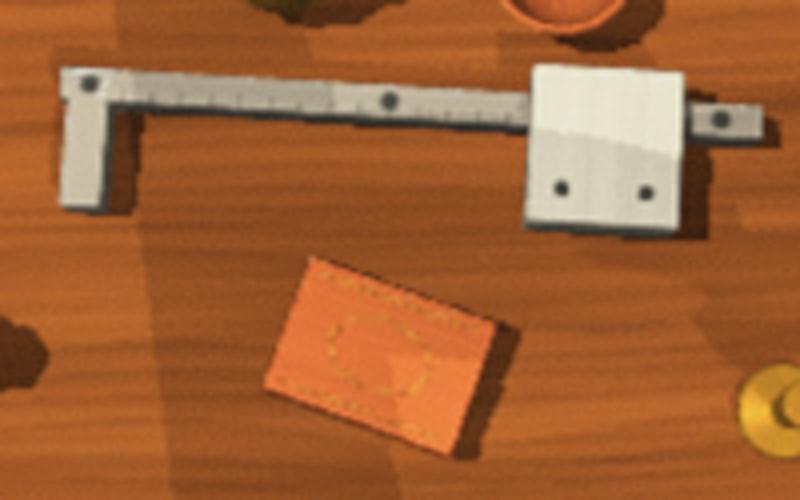

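The crop shows these plate top corners: (313,257), (496,322), (453,455) and (265,387). The fence's top front edge runs from about (115,103) to (525,126). The stop's inner edge is near x=107, and the jaw's face is at x≈530.

```bash
cat > meas.py <<'E'
from h import *
c=load('top0.png'); im=c['pixels']; hsv=cv2.cvtColor(im,cv2.COLOR_BGR2HSV)
px=lambda p:(np.array(p,float)+.5)/4-.5+np.array([215,175])
# plate by value
m=((hsv[...,2]>195)&(hsv[...,1]>150)).astype(np.uint8)*255; k=max([q for q in cv2.findContours(m[235:300,265:350].copy(),0,2,offset=(265,235))[0]],key=cv2.contourArea)
print('minrect',ray(c,cv2.boxPoints(cv2.minAreaRect(k)),.03)[:,:2].round(4).tolist())
P=ray(c,px([(313,257),(496,322),(453,455),(265,387)]),.03)
print('plate eye',P.round(4).tolist(),[np.linalg.norm(P[i]-P[i-1]).round(4) for i in range(4)],P.mean(0))
e=P[0]-P[1]+P[3]-P[2]; yp=np.arctan2(-e[0],e[1]); print('plate yaw',yp)
F=ray(c,px([(115,103),(525,126)]),.03); B=ray(c,px([(62,68),(765,104)]),.03)
for q in(F,B): d=q[0]-q[1]; print('yaw',np.arctan2(-d[0],d[1]),q[:,:2].round(4).tolist())
S=ray(c,px([(107,112),(100,208),(62,68)]),.03); print('stop',S[:,:2].round(4).tolist())
J=ray(c,px([(534,65),(684,72),(678,230),(526,222)]),.044); print('jaw',J[:,:2].round(4).tolist(),[np.linalg.norm(J[i]-J[i-1]).round(4) for i in range(4)])
V=ray(c,[(191,261),(411,277),(155,341)],.04); print('vase,candle,jar',V[:,:2].round(3).tolist())
E
python3 meas.py
```

```text
minrect [[0.4701, 0.1243], [0.5453, 0.0942], [0.5005, -0.0143], [0.4261, 0.0165]]
plate eye [[0.5457, 0.0933, 0.03], [0.5034, -0.0144, 0.03], [0.4257, 0.0137, 0.03], [0.469, 0.1235, 0.03]] [np.float64(0.0824), np.float64(0.1157), np.float64(0.0826), np.float64(0.118)] [0.48596033 0.05399739 0.03      ]
plate yaw -0.3752681159412938
yaw -0.0891403760882306 [[0.6434, 0.2107], [0.6213, -0.0362]]
yaw -0.08448734757139872 [[0.6661, 0.2427], [0.6302, -0.1811]]
stop [[0.638, 0.2156], [0.5794, 0.2203], [0.6661, 0.2427]]
jaw [[0.6553, -0.0421], [0.6481, -0.1313], [0.5531, -0.123], [0.5607, -0.0337]] [np.float64(0.095), np.float64(0.0894), np.float64(0.0954), np.float64(0.0896)]
vase,candle,jar [[0.499, 0.334], [0.446, -0.181], [0.317, 0.416]]
```

```bash
cat >> h.py <<'E'
JY=-0.086; JO=np.array([.629,.0452])
def j2w(p,yaw=JY,o=JO): return o+np.array([[np.cos(yaw),-np.sin(yaw)],[np.sin(yaw),np.cos(yaw)]])@np.array(p)
def w2j(p): return np.array([[np.cos(JY),np.sin(JY)],[-np.sin(JY),np.cos(JY)]])@(np.array(p)-JO)
def now(q=True):
    s=sensors.state(); p=s['tcp_pos']; Rm=R.from_quat(np.roll(s['tcp_rot'],-1)).as_matrix(); yaw=np.arctan2(Rm[1,0],Rm[0,0])
    if q: print('t',s['clock'],'tcp',p.round(4),'yaw',yaw.round(4),'jig',w2j(p[:2]).round(4),'tilt',Rm[:,2].round(3),'F',s['wrist_force'].round(1),'w',s['width'])
    return p,Rm,yaw
def to(xy,z,yaw):
    p,Rm,y0=now(); print('turn tool z deg',np.degrees(y0-yaw).round(2))
    # displacement in tool axes after an upright turn to yaw
    d=np.array([*xy,z])-p; x=np.array([np.cos(yaw),np.sin(yaw),0]); y=np.array([np.sin(yaw),-np.cos(yaw),0])
    print('slide after turn',np.array([d@x,d@y,-d[2]]).round(4))
E
python3 -c "
from h import *
to([.4528,-.0286],.18,-.375)"
```

```text
t 0.1 tcp [ 0.1498 -0.5546  0.1794] yaw 0.2638 jig [-0.4259 -0.6388] tilt [-0.     0.002 -1.   ] F [-0.2 -0.9  0.7] w 0.09164739476928019
turn tool z deg 36.6
slide after turn [ 8.930e-02 -6.004e-01 -6.000e-04]
```

apply_moves([
  {"slide": [0,0,0],"angular": [0,0,9.16]},
  {"slide": [0,0,0],"angular": [0,0,9.16]},
  {"slide": [0,0,0],"angular": [0,0,9.16]},
  {"slide": [0,0,0],"angular": [0,0,9.16]},
], claw=1, force=10)

```text
clock: 0.6
tcp_pos: [0.1499, -0.5548, 0.1796]
tcp_rot: [-0.0, 0.982, -0.189, -0.0]
wrist_force: [-0.2, -0.2, 1.0]
width: 0.0543
finger_force: 0.0
```

apply_moves([
  {"slide": [0.0075,-0.05,0],"angular": [0,0,0]},
  {"slide": [0.0075,-0.05,0],"angular": [0,0,0]},
  {"slide": [0.0075,-0.05,0],"angular": [0,0,0]},
  {"slide": [0.0075,-0.05,0],"angular": [0,0,0]},
  {"slide": [0.0075,-0.05,0],"angular": [0,0,0]},
  {"slide": [0.0075,-0.05,0],"angular": [0,0,0]},
  {"slide": [0.0075,-0.05,0],"angular": [0,0,0]},
  {"slide": [0.0075,-0.05,0],"angular": [0,0,0]},
])

```text
clock: 1.6
tcp_pos: [0.3529, -0.2035, 0.18]
tcp_rot: [-0.0, 0.982, -0.187, 0.0]
wrist_force: [0.5, -1.1, -0.6]
width: 0.0004
finger_force: 0.0
```

apply_moves([
  {"slide": [0.0075,-0.05,0],"angular": [0,0,0]},
  {"slide": [0.0075,-0.05,0],"angular": [0,0,0]},
  {"slide": [0.0075,-0.05,0],"angular": [0,0,0]},
  {"slide": [0.0075,-0.05,0],"angular": [0,0,0]},
  {"slide": [0,0,0],"angular": [0,0,0]},
])

```text
clock: 2.22
tcp_pos: [0.4548, -0.0275, 0.1797]
tcp_rot: [-0.0, 0.983, -0.184, -0.0]
wrist_force: [-1.0, -0.6, -0.2]
width: 0.0008
finger_force: 0.0
```

```bash
python3 -c "
from h import *
to([.4528,-.0286],.012,-.375)
s=shot('wrist','w1.png');print(s['mount'],s['vfov'])"
```

```text
t 2.225 tcp [ 0.4548 -0.0275  0.1797] yaw -0.3708 jig [-0.1673 -0.0874] tilt [-0.     0.001 -1.   ] F [-1.  -0.6 -0.2] w 0.0008488814389470525
turn tool z deg 0.24
slide after turn [-0.0015  0.0017  0.1677]
[[ 2.13113185e-04 -9.66225753e-01 -2.57697008e-01  7.24027152e-02]
 [ 9.99999923e-01  1.21182147e-04  3.72623096e-04 -6.21234836e-04]
 [-3.28809755e-04 -2.57697068e-01  9.66225705e-01 -2.04312582e-01]
 [ 0.00000000e+00  0.00000000e+00  0.00000000e+00  1.00000000e+00]] 65.7946754801468
```

View pics/w1.png

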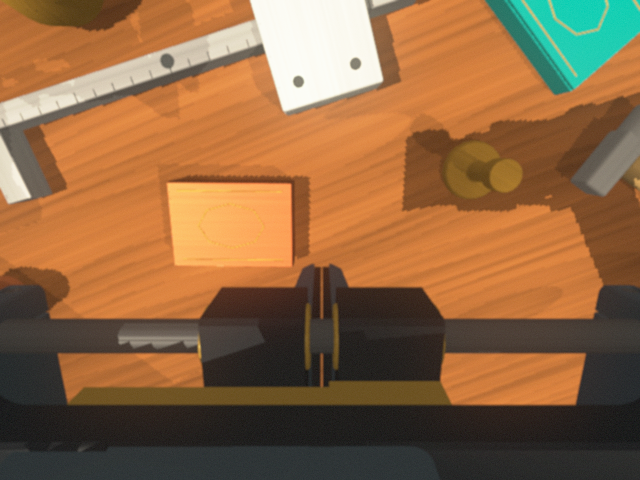

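The wrist view shows the plate's near end as a vertical line at u≈294, v 182–266, so the tool is square to it. Fingers are clear, so I'll descend.

apply_moves([
  {"slide": [0,0,0.042],"angular": [0,0,0]},
  {"slide": [0,0,0.042],"angular": [0,0,0]},
  {"slide": [0,0,0.042],"angular": [0,0,0]},
  {"slide": [-0.001,0,0.03],"angular": [0,0,0]},
  {"slide": [0,0,0.01],"angular": [0,0,0]},
  {"slide": [0,-0.008,0],"angular": [0,0,0]},
  {"slide": [0,-0.008,0],"angular": [0,0,0]},
  {"slide": [0,0,0],"angular": [0,0,0]},
])

```text
clock: 3.28
tcp_pos: [0.46, -0.0142, 0.0152]
tcp_rot: [-0.0, 0.983, -0.186, 0.001]
wrist_force: [0.8, 0.2, -0.7]
width: 0.0005
finger_force: 0.0
```

apply_moves([
  {"slide": [0,-0.007,0],"angular": [0,0,0]},
  {"slide": [0,-0.007,0],"angular": [0,0,0]},
  {"slide": [0,-0.007,0],"angular": [0,0,0]},
  {"slide": [0,-0.007,0],"angular": [0,0,0]},
  {"slide": [0,-0.007,0],"angular": [0,0,0]},
  {"slide": [0,0,0],"angular": [0,0,0]},
])

```text
clock: 4.03
tcp_pos: [0.4718, 0.0183, 0.0141]
tcp_rot: [0.0, 0.982, -0.186, 0.0]
wrist_force: [-0.0, -0.0, 0.5]
width: -0.0001
finger_force: 0.0
```

```bash
python3 -c "
from h import *
now()
s=shot('top','t1.png');cv2.imwrite('pics/t1c.png',cv2.resize(s['pixels'][150:320,170:430],None,fx=3,fy=3))"
```

```text
t 4.025 tcp [0.4718 0.0183 0.0141] yaw -0.3749 jig [-0.1543 -0.0403] tilt [ 0. -0. -1.] F [-0.  -0.   0.5] w -6.478745028827885e-05
```

View pics/t1c.png

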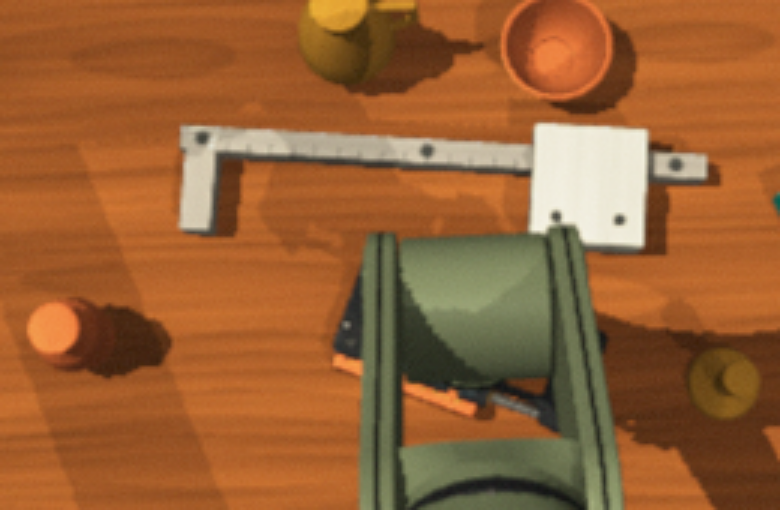

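The crop still shows the plate's lower-left corner near (333,366), which would mean it hasn't moved. Fingers should already have touched it, so I'll check with the wrist camera.

```bash
python3 -c "
from h import *
a=shot('wrist','w2.png')['pixels'];b=shot('side','s2.png')['pixels'][180:380,200:470]
b=cv2.resize(b,(400,296));a=cv2.resize(a,(400,300))[:296]
cv2.imwrite('pics/ws2.png',np.hstack([a,b]))"
```

```text
(no output)
```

View pics/ws2.png

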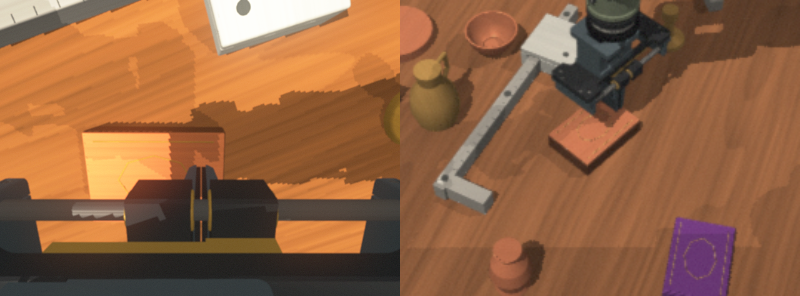

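```bash
cat >> h.py <<'E'
def wray(c,p,Rm,uv,z):
    M=np.array(c['mount']); f=240/np.tan(np.radians(c['vfov'])/2); uv=np.atleast_2d(np.array(uv,float))
    d=np.c_[(uv[:,0]-c['cx'])/f,(uv[:,1]-c['cy'])/f,np.ones(len(uv))]@M[:3,:3].T@Rm.T
    o=p+Rm@M[:3,3]; return o+d*((z-o[2])/d[:,2])[:,None]
E
python3 -c "
from h import *
p,Rm,y=now()
c=load('w2.png')
w=wray(c,p,Rm,[(131,210),(356,210),(320,266)],.03); print(w)
for q in w: print(w2j(q[:2]))
c=load('side0.png'); c2=load('s2.png')
print('finger tip z.014 in top', [ ])
S=lambda u,v:(u/400*270+200,v/296*200+180)
print(ray(c2,[S(149,138),S(188,165),S(241,123)],.03))
print('before',ray(c,[(301,268),(327,288),(363,262)],.03))
"
```

```text
t 4.175 tcp [0.4715 0.0177 0.0141] yaw -0.3756 jig [-0.1546 -0.0409] tilt [-0. -0. -1.] F [ 0.9 -0.6 -0.6] w 0.00033696111276941077
[[ 0.54522999  0.09408105  0.03      ]
 [ 0.50293327 -0.01320868  0.03      ]
 [ 0.48163988  0.01505159  0.03      ]]
[-0.08765901  0.04150506]
[-0.12058387 -0.06902119]
[-0.14422595 -0.04269435]
finger tip z.014 in top []
[[0.53829876 0.10360099 0.03      ]
 [0.46405313 0.1279141  0.03      ]
 [0.41756059 0.02427943 0.03      ]]
before [[0.54338509 0.08961373 0.03      ]
 [0.46737667 0.11913035 0.03      ]
 [0.41795794 0.02098484 0.03      ]]
```

```bash
python3 -c "
from h import *
p,Rm,y=now()
f=load('s2.png');a=cv2.imread('pics/w2.png')[190:390,120:440]
def proj(c,P):
    K=240/np.tan(np.radians(c['vfov'])/2); K=np.array([[K,0,c['cx']],[0,K,c['cy']],[0,0,1]]); return cv2.projectPoints(np.array(P,float),c['rvec'],c['tvec'],K,None)[0][:,0]
u=proj(f,[p])[0]; print(u)
b=f['pixels'].copy(); cv2.circle(b,tuple(int(v) for v in u.round()),2,(0,255,0),-1)
b=b[160:300,280:420]
cv2.imwrite('pics/ws3.png',np.hstack([cv2.resize(a,(400,250)),np.zeros((250,5,3),np.uint8),cv2.resize(b,(395,395),interpolation=cv2.INTER_CUBIC)[:250]]) if 0 else np.hstack([cv2.copyMakeBorder(cv2.resize(a,(400,250)),0,145,0,5,0),cv2.resize(b,(395,395),interpolation=cv2.INTER_CUBIC)]))
"
```

```text
t 4.175 tcp [0.4715 0.0177 0.0141] yaw -0.3756 jig [-0.1546 -0.0409] tilt [-0. -0. -1.] F [ 0.9 -0.6 -0.6] w 0.00033696111276941077
[341.69672171 258.43336372]
```

View pics/ws3.png

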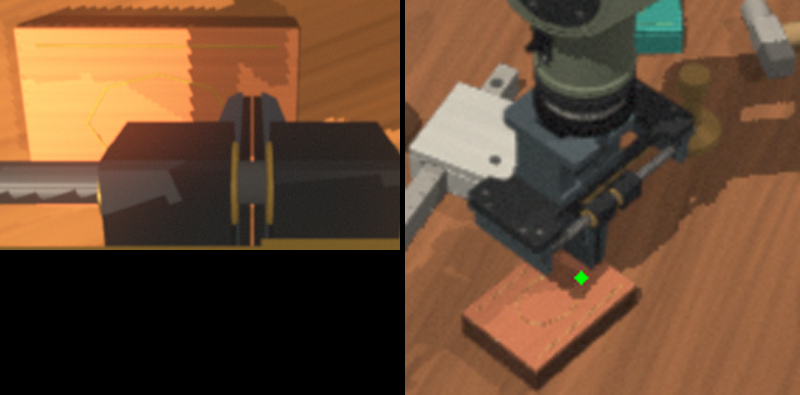

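```bash
python3 -c "
from h import *
for a,b,bx in(('side0.png','s2.png',(290,262,70,40)),('top0.png','t1.png',(274,262,30,30))):
    A=cv2.imread('pics/'+a);B=cv2.imread('pics/'+b);x,y,w,h=bx
    m=cv2.matchTemplate(B[y-25:y+h+25,x-25:x+w+25],A[y:y+h,x:x+w],cv2.TM_CCOEFF_NORMED);_,v,_,l=cv2.minMaxLoc(m);print(a,'shift',np.array(l)-25,v,'at zero',m[25,25])
"
```

```text
side0.png shift [0 0] 0.9486480355262756 at zero 0.94864804
top0.png shift [ 25 -18] 0.6975140571594238 at zero -0.26228827
```

Side view confirms the plate hasn't moved, so the tips seem to have passed over it. I'll back off and find the real tip height by touching the bench.

apply_moves([
  {"slide": [0,0.02,0],"angular": [0,0,0]},
  {"slide": [0,0.02,0],"angular": [0,0,0]},
  {"slide": [0,0,0.004],"angular": [0,0,0]},
  {"slide": [0,0,0.003],"angular": [0,0,0]},
  {"slide": [0,0,0.002],"angular": [0,0,0]},
  {"slide": [0,0,0],"angular": [0,0,0]},
])

```text
clock: 4.92
tcp_pos: [0.4569, -0.019, 0.0049]
tcp_rot: [0.0, 0.982, -0.186, -0.0]
wrist_force: [0.2, 1.0, 0.3]
width: 0.0005
finger_force: 0.0
```

```bash
python3 - <<'E'
from h import *
p,Rm,y=now()
c=shot('wrist','w3.png'); cv2.imwrite('pics/w3c.png',c['pixels'][150:330,120:460])
s=shot('side','s3.png')['pixels'][150:310,270:430]
cv2.imwrite('pics/ws4.png',np.hstack([cv2.copyMakeBorder(cv2.resize(c['pixels'][150:330,120:460],(400,212)),0,188,0,0,0),cv2.resize(s,(400,400),interpolation=cv2.INTER_CUBIC)]))
E
```

```text
t 4.925 tcp [ 0.4569 -0.019   0.0049] yaw -0.375 jig [-0.1659 -0.0788] tilt [-0. -0. -1.] F [0.2 1.  0.3] w 0.0004508082867368571
```

View pics/ws4.png

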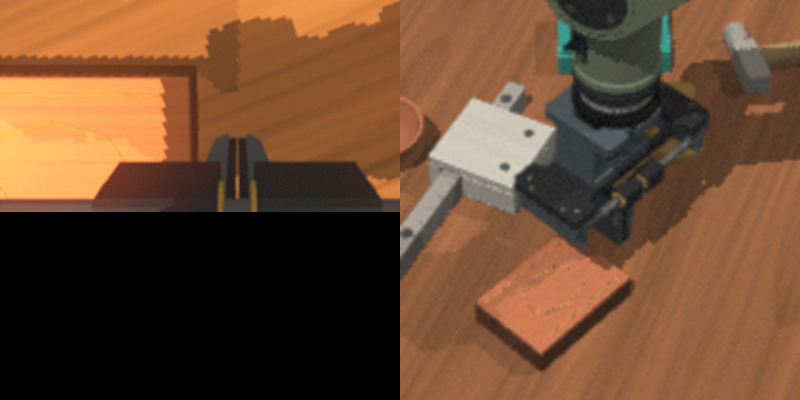

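The fingers are now clear beside the plate end (u≈286 against 296), and the plate hasn't moved. There's no bench contact at a reading of 4.9 mm, so I'll keep probing down gently.

apply_moves([
  {"slide": [0,0.004,0.002],"angular": [0,0,0]},
  {"slide": [0,0,0.002],"angular": [0,0,0]},
  {"slide": [0,0,0.001],"angular": [0,0,0]},
  {"slide": [0,0,0],"angular": [0,0,0]},
])

```text
clock: 5.52
tcp_pos: [0.4554, -0.0231, 0.0001]
tcp_rot: [0.0, 0.982, -0.187, -0.0]
wrist_force: [0.1, -0.4, 0.2]
width: 0.0008
finger_force: 0.0
```

apply_moves([
  {"slide": [0,0,0.001],"angular": [0,0,0]},
  {"slide": [0,0,0.001],"angular": [0,0,0]},
  {"slide": [0,0,0],"angular": [0,0,0]},
])

```text
clock: 5.9
tcp_pos: [0.4554, -0.0231, -0.002]
tcp_rot: [0.0, 0.982, -0.187, -0.0]
wrist_force: [0.3, 0.6, 0.6]
width: 0.0004
finger_force: 0.0
```

apply_moves([
  {"slide": [0,0,0.002],"angular": [0,0,0]},
  {"slide": [0,0,0.002],"angular": [0,0,0]},
  {"slide": [0,0,0],"angular": [0,0,0]},
])

```text
clock: 6.28
tcp_pos: [0.4553, -0.0231, -0.0061]
tcp_rot: [0.0, 0.982, -0.187, -0.0]
wrist_force: [-0.1, -0.1, 0.0]
width: 0.0004
finger_force: 0.0
```

apply_moves([
  {"slide": [0,0,0.002],"angular": [0,0,0]},
  {"slide": [0,0,0.002],"angular": [0,0,0]},
  {"slide": [0,0,0],"angular": [0,0,0]},
])

```text
clock: 6.65
tcp_pos: [0.4553, -0.0231, -0.0101]
tcp_rot: [0.0, 0.982, -0.187, -0.0]
wrist_force: [0.5, 0.3, -0.5]
width: 0.0007
finger_force: 0.0
```

apply_moves([
  {"slide": [0,0,0.002],"angular": [0,0,0]},
  {"slide": [0,0,0.002],"angular": [0,0,0]},
  {"slide": [0,0,0],"angular": [0,0,0]},
])

```text
clock: 7.02
tcp_pos: [0.4553, -0.0231, -0.014]
tcp_rot: [0.0, 0.982, -0.187, -0.0]
wrist_force: [-0.1, 0.5, -0.8]
width: 0.0003
finger_force: 0.0
```

apply_moves([
  {"slide": [0,0,0.002],"angular": [0,0,0]},
  {"slide": [0,0,0.001],"angular": [0,0,0]},
  {"slide": [0,0,0],"angular": [0,0,0]},
])

```text
clock: 7.4
tcp_pos: [0.4554, -0.0231, -0.0169]
tcp_rot: [0.0, 0.982, -0.187, -0.0]
wrist_force: [-0.3, 0.6, -0.7]
width: 0.0003
finger_force: 0.0
```

apply_moves([
  {"slide": [0,0,0.002],"angular": [0,0,0]},
  {"slide": [0,0,0.001],"angular": [0,0,0]},
  {"slide": [0,0,0],"angular": [0,0,0]},
])

```text
clock: 7.78
tcp_pos: [0.4554, -0.0231, -0.02]
tcp_rot: [0.0, 0.982, -0.187, -0.0]
wrist_force: [-0.4, -0.7, 0.2]
width: 0.0004
finger_force: 0.0
```

apply_moves([
  {"slide": [0,0,0.002],"angular": [0,0,0]},
  {"slide": [0,0,0.001],"angular": [0,0,0]},
  {"slide": [0,0,0],"angular": [0,0,0]},
])

```text
clock: 8.15
tcp_pos: [0.4554, -0.0231, -0.023]
tcp_rot: [0.0, 0.982, -0.187, -0.0]
wrist_force: [0.6, -0.9, -0.6]
width: 0.0001
finger_force: 0.0
```

```bash
cat >> h.py <<'E'
def proj(c,P):
    K=240/np.tan(np.radians(c['vfov'])/2); K=np.array([[K,0,c['cx']],[0,K,c['cy']],[0,0,1]]); return cv2.projectPoints(np.array(P,float),np.array(c['rvec'],float),np.array(c['tvec'],float),K,None)[0][:,0]
E
python3 - <<'E'
from h import *
p,Rm,y=now(); print(sensors.state()['effort'].round(2))
w=shot('wrist','w4.png'); s=shot('side','s4.png'); b=cv2.resize(s['pixels'][130:310,270:450],(540,540),interpolation=cv2.INTER_CUBIC)
for h,col in((0,(0,255,0)),(.02,(255,255,0)),(.04,(255,0,255)),(.079,(0,255,255))):
    u=(proj(s,[p+[0,0,h]])[0]-[270,130])*3; cv2.circle(b,tuple(int(v) for v in u),3,col,-1)
a=cv2.copyMakeBorder(w['pixels'][160:420,190:450],0,280,0,0,0)
cv2.imwrite('pics/ws5.png',np.hstack([a,b]))
E
```

```text
t 8.15 tcp [ 0.4554 -0.0231 -0.023 ] yaw -0.3757 jig [-0.1671 -0.083 ] tilt [-0. -0. -1.] F [ 0.6 -0.9 -0.6] w 0.00014016574765420302
[-0.000e+00 -3.539e+01 -1.426e+01  1.000e-02 -9.000e-02 -0.000e+00]
```

View pics/ws5.png

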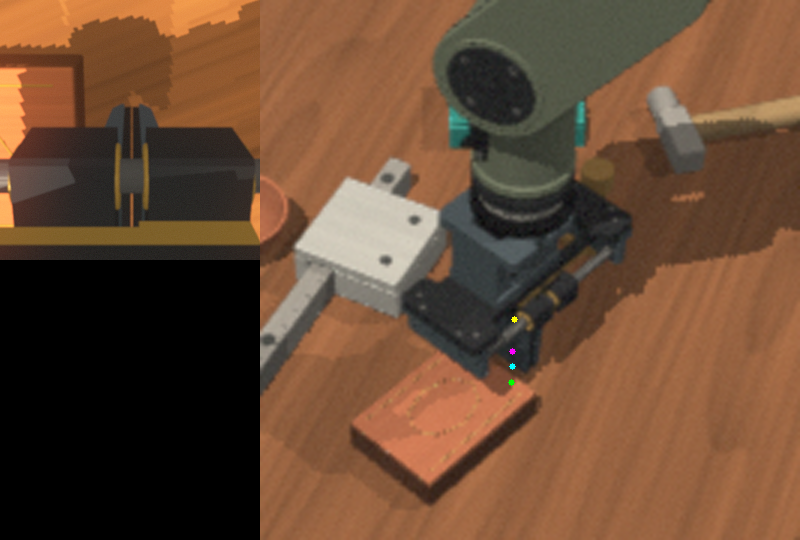

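Magenta and cyan (40 and 20 mm above the reported TCP) lie on the finger, and below that the plate edge hides it. So the real tip sits more than 23 mm above the reported TCP. I'll keep feeling for the bench.

apply_moves([
  {"slide": [0,0,0.002],"angular": [0,0,0]},
  {"slide": [0,0,0.001],"angular": [0,0,0]},
  {"slide": [0,0,0],"angular": [0,0,0]},
])

```text
clock: 8.62
tcp_pos: [0.4553, -0.0231, -0.026]
tcp_rot: [0.0, 0.982, -0.187, -0.0]
wrist_force: [0.3, 0.2, 0.3]
width: 0.0005
finger_force: 0.0
```

apply_moves([
  {"slide": [0,0,0.002],"angular": [0,0,0]},
  {"slide": [0,0,0.001],"angular": [0,0,0]},
  {"slide": [0,0,0],"angular": [0,0,0]},
])

```text
clock: 9.0
tcp_pos: [0.4554, -0.0231, -0.029]
tcp_rot: [0.0, 0.982, -0.187, -0.0]
wrist_force: [0.6, 0.5, -0.1]
width: 0.0007
finger_force: 0.0
```

apply_moves([
  {"slide": [0,0,0.002],"angular": [0,0,0]},
  {"slide": [0,0,0.001],"angular": [0,0,0]},
  {"slide": [0,0,0],"angular": [0,0,0]},
])

```text
clock: 9.38
tcp_pos: [0.4554, -0.0231, -0.032]
tcp_rot: [0.0, 0.982, -0.187, -0.0]
wrist_force: [-0.3, -0.0, -1.0]
width: 0.0001
finger_force: 0.0
```

apply_moves([
  {"slide": [0,0,0.002],"angular": [0,0,0]},
  {"slide": [0,0,0.001],"angular": [0,0,0]},
  {"slide": [0,0,0],"angular": [0,0,0]},
])

```text
clock: 9.75
tcp_pos: [0.4557, -0.0232, -0.0335]
tcp_rot: [0.0, 0.982, -0.187, 0.0]
wrist_force: [-3.4, -0.5, 14.3]
width: 0.0005
finger_force: 7.2
```

```bash
python3 - <<'E'
from h import *
# finger pixels near TCP axis in side view: colours along the projected tool axis, for s3 (z=.0049) and s4 (z=-.023)
for fn,p in(('s2.png',[.4715,.0177,.0141]),('s3.png',[.4569,-.019,.0049]),('s4.png',[.4554,-.0231,-.023])):
    c=load(fn); print(fn)
    for h in range(-10,70,5):
        u=proj(c,[np.array(p)+[0,0,h/1000]])[0]; print(h,u.round(1),c['pixels'][int(round(u[1])),int(round(u[0]))],end=' | ')
    print()
E
```

```text
s2.png
-10 [341.6 261. ] [ 47  74 118] | -5 [341.7 259.7] [ 49  72 117] | 0 [341.7 258.4] [ 49  66 105] | 5 [341.7 257.1] [ 54  74 119] | 10 [341.7 255.8] [ 50  72 118] | 15 [341.8 254.4] [ 53  73 119] | 20 [341.8 253.1] [49 63 99] | 25 [341.8 251.7] [44 49 58] | 30 [341.8 250.4] [41 41 37] | 35 [341.9 249. ] [47 44 41] | 40 [341.9 247.7] [42 41 36] | 45 [341.9 246.3] [46 45 40] | 50 [341.9 244.9] [45 43 40] | 55 [342.  243.5] [36 36 36] | 60 [342.  242.1] [40 37 34] | 65 [342.  240.7] [52 52 57] | 
s3.png
-10 [352.8 253.9] [ 46  65 104] | -5 [352.8 252.6] [44 62 94] | 0 [352.9 251.3] [42 63 92] | 5 [353. 250.] [42 62 92] | 10 [353.  248.7] [42 61 93] | 15 [353.1 247.3] [41 62 94] | 20 [353.1 246. ] [41 59 89] | 25 [353.2 244.7] [42 52 70] | 30 [353.2 243.3] [39 39 36] | 35 [353.3 242. ] [45 41 37] | 40 [353.4 240.6] [41 42 38] | 45 [353.4 239.2] [42 37 35] | 50 [353.5 237.8] [42 40 37] | 55 [353.5 236.4] [40 38 36] | 60 [353.6 235.1] [41 38 37] | 65 [353.6 233.6] [47 48 51] | 
s4.png
-10 [353.7 260. ] [ 83 120 203] | -5 [353.7 258.7] [ 84 118 200] | 0 [353.8 257.4] [ 58  83 139] | 5 [353.8 256.2] [ 53  77 127] | 10 [353.9 254.9] [ 45  64 103] | 15 [353.9 253.6] [35 51 78] | 20 [354.  252.3] [32 46 60] | 25 [354.1 251. ] [43 44 49] | 30 [354.1 249.7] [42 41 40] | 35 [354.2 248.4] [39 40 35] | 40 [354.2 247.1] [44 42 38] | 45 [354.3 245.7] [42 41 38] | 50 [354.4 244.4] [36 35 31] | 55 [354.4 243. ] [45 44 43] | 60 [354.5 241.7] [51 52 51] | 65 [354.5 240.3] [80 84 86] |
```

The bench shows up at a reading of −33 mm, so the fingers end about 33 mm short of the reported TCP. I'll allow for that from here and push with a reading near −27 mm (tip about 6 mm up).

apply_moves([
  {"slide": [0,0,-0.008],"angular": [0,0,0]},
  {"slide": [0,-0.008,0],"angular": [0,0,0]},
  {"slide": [0,-0.008,0],"angular": [0,0,0]},
  {"slide": [0,-0.008,0],"angular": [0,0,0]},
  {"slide": [0,-0.008,0],"angular": [0,0,0]},
  {"slide": [0,-0.008,0],"angular": [0,0,0]},
])

```text
clock: 10.5
tcp_pos: [0.4695, 0.0137, -0.0269]
tcp_rot: [0.001, 0.983, -0.186, -0.001]
wrist_force: [-2.0, -6.0, 5.3]
width: 0.0005
finger_force: 3.5
```

```bash
cat >> h.py <<'E'
def plate_side(fn):
    # copper face in side view -> world quad at z=.03
    c=shot('side',fn); a=c['pixels']; hsv=cv2.cvtColor(a,cv2.COLOR_BGR2HSV)
    return c,hsv
E
python3 - <<'E'
from h import *
now()
c=shot('side','s5.png'); A=cv2.imread('pics/side0.png');B=c['pixels']
x,y,w,h=290,262,70,40
m=cv2.matchTemplate(B[y-40:y+h+60,x-50:x+w+50],A[y:y+h,x:x+w],cv2.TM_CCOEFF_NORMED);_,v,_,l=cv2.minMaxLoc(m);s=np.array(l)-[50,40];print('shift',s,v)
c0=load('side0.png');print(ray(c0,np.array([327,288])+s,.03)-ray(c0,[327,288],.03))
E
```

```text
t 10.5 tcp [ 0.4695  0.0137 -0.0269] yaw -0.374 jig [-0.1562 -0.0451] tilt [-0.002 -0.002 -1.   ] F [-2.  -6.   5.3] w 0.0005041612880458745
shift [-7  7] 0.926336944103241
[[0.00724616 0.02311376 0.        ]]
```

The plate is moving now: about 24 mm along its own axis, with roughly 6 N. I'll continue.

apply_moves([
  {"slide": [0,-0.009,0],"angular": [0,0,0]},
  {"slide": [0,-0.009,0],"angular": [0,0,0]},
  {"slide": [0,-0.009,0],"angular": [0,0,0]},
  {"slide": [0,-0.009,0],"angular": [0,0,0]},
  {"slide": [0,-0.009,0],"angular": [0,0,0]},
])

```text
clock: 11.18
tcp_pos: [0.4857, 0.0555, -0.027]
tcp_rot: [0.001, 0.983, -0.186, -0.001]
wrist_force: [-0.8, -6.6, 5.4]
width: 0.0006
finger_force: 3.4
```

```bash
python3 - <<'E'
from h import *
p,Rm,y=now()
c=shot('side','s6.png'); hsv=cv2.cvtColor(c['pixels'],cv2.COLOR_BGR2HSV)
H,S,V=[hsv[...,i].astype(int) for i in range(3)]
for q in proj(c,[[*(p[:2]+np.array([.366,.93])*d),.03] for d in(.04,.07,.1)]): print(q.round(),hsv[int(q[1]),int(q[0])])
m=((H<=9)&(S>120)&(V>120)).astype(np.uint8)*255; cv2.imwrite('pics/m6.png',m)
k=max(cv2.findContours(cv2.morphologyEx(m,2,np.ones((3,3)))[230:340,230:400].copy(),0,2,offset=(230,230))[0],key=cv2.contourArea)
e=cv2.approxPolyDP(cv2.convexHull(k),3,True)[:,0]; w=ray(c,e,.03); print(cv2.contourArea(k)); 
for a,b in zip(e,w): print(a,b.round(4),w2j(b[:2]).round(4))
E
```

```text
t 11.175 tcp [ 0.4857  0.0555 -0.027 ] yaw -0.3743 jig [-0.1437 -0.0021] tilt [-0.002 -0.002 -1.   ] F [-0.8 -6.6  5.4] w 0.0006274384771080836
[318. 275.] [102  24  53]
[309. 283.] [  9 153 183]
[299. 291.] [ 11 149 174]
65.0
[294 292] [0.5311 0.1562 0.03  ] [-0.1071  0.1022]
[305 295] [0.5053 0.1545 0.03  ] [-0.1326  0.0983]
[307 302] [0.4939 0.1698 0.03  ] [-0.1453  0.1125]
[300 306] [0.5039 0.185  0.03  ] [-0.1367  0.1285]
```

apply_moves([
  {"slide": [0,-0.009,0],"angular": [0,0,0]},
  {"slide": [0,-0.009,0],"angular": [0,0,0]},
  {"slide": [0,-0.009,0],"angular": [0,0,0]},
  {"slide": [0,0,0],"angular": [0,0,0]},
  {"slide": [0,0.015,0],"angular": [0,0,0]},
  {"slide": [0,0.005,-0.05],"angular": [0,0,0]},
  {"slide": [0,0,-0.05],"angular": [0,0,0]},
  {"slide": [-0.04,0,-0.03],"angular": [0,0,0]},
])

```text
clock: 12.22
tcp_pos: [0.4546, 0.0764, 0.1055]
tcp_rot: [-0.001, 0.982, -0.188, 0.003]
wrist_force: [0.0, -0.3, -0.2]
width: 0.0005
finger_force: 0.0
```

apply_moves([
  {"slide": [-0.04,0,0],"angular": [0,0,-8.27]},
  {"slide": [-0.04,0,0],"angular": [0,0,-8.27]},
  {"slide": [0,0,0],"angular": [0,0,0]},
], claw=-1)

```text
clock: 12.6
tcp_pos: [0.3726, 0.1005, 0.1028]
tcp_rot: [0.0, 0.999, -0.043, -0.001]
wrist_force: [0.8, -0.8, 0.9]
width: 0.0277
finger_force: 0.0
```

```bash
python3 - <<'E'
from h import *
to(j2w([-.213,.097]),.10,JY)
c=shot('wrist','w7.png'); shot('top','t7.png'); s=shot('side','s7.png')
t=cv2.imread('pics/t7.png')
cv2.imwrite('pics/v7.png',np.hstack([cv2.resize(s['pixels'][170:350,220:460],(400,300)),cv2.resize(c['pixels'],(400,300))]))
E
```

```text
t 12.6 tcp [0.3726 0.1005 0.1028] yaw -0.0861 jig [-0.2602  0.033 ] tilt [-0.002 -0.    -1.   ] F [ 0.8 -0.8  0.9] w 0.02765665078853094
turn tool z deg -0.01
slide after turn [ 0.0472 -0.064   0.0028]
```

View pics/v7.png

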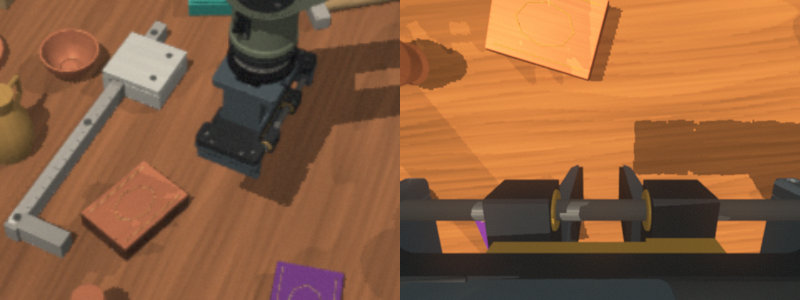

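The wrist view shows the plate's near edge from (139,75) to (301,126), and it's still turned. The side view shows it flat, just in front of the stop. That was the last picture I can view, so I continue with numbers only.

```bash
python3 - <<'E'
from h import *
p,Rm,y=now(); c=load('w7.png')
w=wray(c,p,Rm,[(139,75),(301,122)],.03); j=np.array([w2j(q[:2]) for q in w]); print(j,np.linalg.norm(j[0]-j[1]))
d=(j[0]-j[1])/np.linalg.norm(j[0]-j[1]); n=np.array([d[1],-d[0]]); print('yaw rel jig',np.arctan2(-d[0],d[1]),'centre',j.mean(0)+n*.0425)
s=load('s7.png'); S=lambda u,v:(u*.6+220,v*.6+170)
for q in ray(s,[S(83,210),S(128,247),S(188,200),S(145,163)],.03): print(w2j(q[:2]).round(4))
E
```

```text
t 12.75 tcp [0.3767 0.1007 0.1033] yaw -0.0884 jig [-0.2561  0.0336] tilt [ 0.001  0.    -1.   ] F [ 0.3 -0.7  0.1] w 0.039198190389644255
[[-0.13586221  0.15977614]
 [-0.1669754   0.04840084]] 0.11563946785399451
yaw rel jig -0.2724100867711556 centre [-0.11048598  0.09265372]
[-0.0647  0.1355]
[-0.1454  0.1589]
[-0.1813  0.0588]
[-0.1011  0.0302]
```

apply_moves([
  {"slide": [0.014,-0.02,0],"angular": [0,0,0]},
  {"slide": [0.014,-0.022,0],"angular": [0,0,0]},
  {"slide": [0.013,-0.022,0],"angular": [0,0,0]},
  {"slide": [0,0,0.045],"angular": [0,0,0]},
  {"slide": [0,0,0.045],"angular": [0,0,0]},
  {"slide": [0,0,0.03],"angular": [0,0,0]},
  {"slide": [0,0,0.008],"angular": [0,0,0]},
  {"slide": [0,0,0],"angular": [0,0,0]},
], claw=-0.54)

```text
clock: 13.75
tcp_pos: [0.4231, 0.1611, -0.025]
tcp_rot: [0.0, 0.999, -0.044, 0.0]
wrist_force: [0.1, -0.3, 1.0]
width: 0.0705
finger_force: 0.0
```

```bash
python3 -c "
from h import *
to(j2w([-.213,.098]),-.027,JY)"
```

```text
t 13.75 tcp [ 0.4231  0.1611 -0.025 ] yaw -0.0879 jig [-0.2151  0.0978] tilt [ 0. -0. -1.] F [ 0.1 -0.3  1. ] w 0.07045120075736519
turn tool z deg -0.11
slide after turn [ 0.0021 -0.0002  0.002 ]
```

apply_moves([
  {"slide": [0.012,0,0.001],"angular": [0,0,0]},
  {"slide": [0.008,0,0],"angular": [0,0,0]},
  {"slide": [0.008,0,0],"angular": [0,0,0]},
  {"slide": [0.008,0,0],"angular": [0,0,0]},
  {"slide": [0.008,0,0],"angular": [0,0,0]},
  {"slide": [0.008,0,0],"angular": [0,0,0]},
  {"slide": [0.008,0,0],"angular": [0,0,0]},
])

```text
clock: 14.62
tcp_pos: [0.4827, 0.1559, -0.026]
tcp_rot: [0.0, 0.999, -0.043, 0.0]
wrist_force: [-2.2, -1.2, -0.3]
width: 0.0702
finger_force: 1.0
```

```bash
cat > pl.py <<'E'
# wrist view: plate corners from a copper/bright mask, no viewing
from h import *
import sys
p,Rm,y=now(); c=shot('wrist',sys.argv[1]); im=c['pixels']; hsv=cv2.cvtColor(im,cv2.COLOR_BGR2HSV)
def px(jx,jy,z):
    P=np.array([*j2w([jx,jy]),z]); M=np.array(c['mount']); q=M[:3,:3].T@(Rm.T@(P-p)-M[:3,3]); f=240/np.tan(np.radians(c['vfov'])/2); return c['cx']+f*q[0]/q[2],c['cy']+f*q[1]/q[2]
for n,P in dict(fence_a=(0,.17,.03),fence_b=(0,0,.03),stop_out=(-.065,.17,.03),home_pp=(0,.17,.03),home_pm=(0,.05,.03),home_mp=(-.085,.17,.03),home_mm=(-.085,.05,.03)).items(): print(n,np.round(px(*P)))
E
python3 pl.py w8.png
python3 - <<'E'
import cv2
im=cv2.imread('pics/w8.png'); h=cv2.cvtColor(im,cv2.COLOR_BGR2HSV)
for v in range(10,270,20): print(v,' '.join('%d/%d/%d'%tuple(h[v,u]) for u in range(60,600,40)))
E
```

```text
t 14.625 tcp [ 0.4827  0.1559 -0.026 ] yaw -0.0869 jig [-0.1553  0.0977] tilt [ 0. -0. -1.] F [-2.2 -1.2 -0.3] w 0.07021760952310095
fence_a [ 103. -114.]
fence_b [ 620. -115.]
stop_out [129.  97.]
home_pp [ 103. -114.]
home_pm [ 468. -114.]
home_mp [136. 152.]
home_mm [446. 152.]
10 22/32/231 23/33/229 22/33/85 13/175/105 13/178/221 14/183/223 13/181/221 14/185/196 13/180/222 13/176/212 13/182/203 13/184/211 13/180/218 13/183/219
30 21/31/233 22/30/231 13/40/89 13/185/105 13/178/198 13/182/179 13/182/188 13/178/192 13/179/191 13/184/216 13/178/219 13/178/219 13/180/217 13/182/218
50 23/30/232 20/27/235 16/44/86 12/168/106 13/186/192 12/181/201 13/180/198 13/182/186 13/180/173 13/181/178 13/177/202 13/181/201 13/178/202 13/178/203
70 22/28/233 21/28/235 18/52/89 13/164/252 13/166/252 15/159/252 14/163/252 13/165/252 12/174/242 12/174/240 13/170/249 13/181/202 14/184/197 13/179/191
90 22/30/233 22/28/236 14/60/93 13/166/252 13/167/252 13/168/251 12/172/248 12/173/246 11/172/241 11/172/239 12/171/249 13/177/203 13/178/203 13/182/200
110 13/177/174 13/174/182 12/178/190 14/165/252 14/16
[... 510 characters left out ...]
43 12/177/234 12/176/237 12/178/123 13/180/200 13/181/209 13/184/220
190 13/180/181 13/180/184 13/185/189 13/169/252 12/169/250 12/172/248 13/167/252 11/176/241 14/184/219 11/174/235 13/184/133 12/179/212 13/180/215 13/182/217
210 13/182/181 13/182/184 13/180/195 13/173/251 13/168/250 12/168/248 12/172/246 11/174/242 11/176/239 11/174/237 13/182/136 12/176/210 12/178/212 13/181/209
230 13/180/187 13/186/189 12/178/192 12/170/247 12/170/246 11/175/242 16/184/225 11/175/237 11/175/236 11/177/235 12/177/130 14/183/127 13/180/129 13/177/127
250 13/177/130 13/180/222 13/180/220 12/171/248 10/176/181 10/178/178 10/174/180 10/179/138 10/177/140 11/181/138 12/170/129 13/177/127 12/170/129 12/176/129
```

```bash
cat > edges.py <<'E'
from h import *
import sys
def run(fn,new=True):
    p,Rm,y=now(); c=shot('wrist',fn); h=cv2.cvtColor(c['pixels'],cv2.COLOR_BGR2HSV)
    m=((h[...,2]>=229)&(h[...,1]>140)&(h[...,0]<20)).astype(np.uint8)*255
    m=cv2.morphologyEx(cv2.morphologyEx(m,3,np.ones((9,9))),2,np.ones((9,9)))
    k=max(cv2.findContours(m,0,2)[0],key=cv2.contourArea); k=k[:,0]; x0,y0,w,hh=cv2.boundingRect(k); print('bbox',x0,y0,w,hh)
    f=np.zeros_like(m); cv2.drawContours(f,[k.reshape(-1,1,2)],0,255,-1)
    rows=range(y0+hh//4,y0+3*hh//4,3); L=[(np.nonzero(f[v])[0][0],v) for v in rows]; Rr=[(np.nonzero(f[v])[0][-1]+1,v) for v in rows]
    cols=range(x0+w//6,x0+5*w//6,3); T=[(u,np.nonzero(f[:,u])[0][0]) for u in cols]; B=[(u,np.nonzero(f[:,u])[0][-1]+1) for u in cols]
    for n,E in(('+y end',L),('-y end',Rr),('+x side',T),('-x side',B)):
        J=np.array([w2j(q[:2]) for q in wray(c,p,Rm,E,.03)]); vx,vy,cx,cy=cv2.fitLine(J.astype(np.float32),cv2.DIST_HUBER,0,.001,.001).ravel()
        a=np.arctan2(vy,vx); a=(a+np.pi/2)%np.pi-np.pi/2 if 'end' in n else (a%np.pi)-np.pi/2
        print(n,'mid jig',J.mean(0).round(4),'yaw',round(float(a),4))
    return c,p,Rm
if __name__=='__main__': run(sys.argv[1])
E
python3 edges.py w9.png
```

```text
t 14.675 tcp [ 0.4843  0.1561 -0.0258] yaw -0.0871 jig [-0.1537  0.0981] tilt [ 0.002  0.    -1.   ] F [-0.1 -1.3 -0.3] w 0.07019281818868722
bbox 147 65 315 210
+y end mid jig [-0.0898  0.1632] yaw -0.0046
-y end mid jig [-0.0899  0.0466] yaw -0.0069
+x side mid jig [-0.0526  0.1054] yaw -0.0065
-x side mid jig [-0.119   0.1063] yaw -0.0665
```

The plate is square (yaw ≈ −0.005). It has 53 mm to go to the fence and about 6 mm to the stop. Pushing on to the fence.

apply_moves([
  {"slide": [0.008,0,0],"angular": [0,0,0]},
  {"slide": [0.008,0,0],"angular": [0,0,0]},
  {"slide": [0.008,0,0],"angular": [0,0,0]},
  {"slide": [0.008,0,0],"angular": [0,0,0]},
  {"slide": [0.008,0,0],"angular": [0,0,0]},
  {"slide": [0.006,0,0],"angular": [0,0,0]},
])

```text
clock: 15.48
tcp_pos: [0.5285, 0.1519, -0.0259]
tcp_rot: [0.0, 0.999, -0.044, 0.0]
wrist_force: [-5.3, 1.0, 3.1]
width: 0.0701
finger_force: 2.8
```

apply_moves([
  {"slide": [0.002,0,0],"angular": [0,0,0]},
  {"slide": [0.002,0,0],"angular": [0,0,0]},
  {"slide": [0,0,0],"angular": [0,0,0]},
])

```text
clock: 15.85
tcp_pos: [0.5321, 0.1516, -0.0259]
tcp_rot: [0.0, 0.999, -0.043, 0.0]
wrist_force: [-3.5, -0.2, 2.6]
width: 0.07
finger_force: 1.8
```

```bash
python3 edges.py w10.png
```

```text
t 15.85 tcp [ 0.5321  0.1516 -0.0259] yaw -0.087 jig [-0.1057  0.0977] tilt [ 0. -0. -1.] F [-3.5 -0.2  2.6] w 0.06998968999029466
bbox 146 66 316 210
+y end mid jig [-0.0421  0.1628] yaw -0.002
-y end mid jig [-0.0422  0.0464] yaw -0.0011
+x side mid jig [-0.0049  0.1049] yaw -0.0008
-x side mid jig [-0.0709  0.1058] yaw -0.0792
```

apply_moves([
  {"slide": [0.002,0,0],"angular": [0,0,0]},
  {"slide": [0.001,0,0],"angular": [0,0,0]},
  {"slide": [0.001,0,0],"angular": [0,0,0]},
  {"slide": [0,0,0],"angular": [0,0,0]},
])

```text
clock: 16.4
tcp_pos: [0.5345, 0.1513, -0.0259]
tcp_rot: [0.0, 0.999, -0.044, -0.001]
wrist_force: [-6.7, 1.3, 4.3]
width: 0.0702
finger_force: 3.5
```

apply_moves([
  {"slide": [0.001,0,0],"angular": [0,0,0]},
  {"slide": [0.001,0,0],"angular": [0,0,0]},
  {"slide": [0,0,0],"angular": [0,0,0]},
])

```text
clock: 16.77
tcp_pos: [0.5344, 0.1513, -0.0258]
tcp_rot: [0.0, 0.999, -0.044, -0.003]
wrist_force: [-11.1, 2.7, 7.7]
width: 0.0701
finger_force: 5.8
```

The plate is seated on the fence. The jaw's flat face can push it the last 6 mm into the stop, so I'll go behind the jaw's tail.

apply_moves([
  {"slide": [-0.02,0,0],"angular": [0,0,0]},
  {"slide": [-0.005,0,-0.05],"angular": [0,0,0]},
  {"slide": [0,0,-0.05],"angular": [0,0,0]},
  {"slide": [0,0,-0.045],"angular": [0,0,0]},
  {"slide": [0.015,0.05,0],"angular": [0,0,0]},
  {"slide": [0.015,0.05,0],"angular": [0,0,0]},
  {"slide": [0.015,0.05,0],"angular": [0,0,0]},
  {"slide": [0.015,0.05,0],"angular": [0,0,0]},
], claw=1)

```text
clock: 17.77
tcp_pos: [0.5577, -0.0535, 0.1198]
tcp_rot: [0.001, 0.999, -0.043, 0.003]
wrist_force: [1.1, 0.2, -0.3]
width: 0.0008
finger_force: 0.0
```

apply_moves([
  {"slide": [0.015,0.05,0],"angular": [0,0,0]},
  {"slide": [0.015,0.05,0],"angular": [0,0,0]},
  {"slide": [0,0,0],"angular": [0,0,0]},
])

```text
clock: 18.15
tcp_pos: [0.5788, -0.1578, 0.1193]
tcp_rot: [0.001, 0.999, -0.046, 0.002]
wrist_force: [0.4, -0.1, -0.7]
width: 0.0007
finger_force: 0.0
```

```bash
python3 - <<'E'
from h import *
to(j2w([-.033,-.2035]),-.015,JY)
p,Rm,y=now(False); c=shot('wrist','w11.png'); h=cv2.cvtColor(c['pixels'],cv2.COLOR_BGR2HSV)
m=((h[...,1]<70)&(h[...,2]>150)).astype(np.uint8)*255; m=cv2.morphologyEx(m,3,np.ones((9,9))); m=cv2.morphologyEx(m,2,np.ones((25,25)))
for k in cv2.findContours(m,0,2)[0]:
    if cv2.contourArea(k)>2000:
        print(cv2.boundingRect(k))
        for q in wray(c,p,Rm,cv2.boxPoints(cv2.minAreaRect(k)),.044): print(w2j(q[:2]).round(4))
E
```

```text
t 18.15 tcp [ 0.5788 -0.1578  0.1193] yaw -0.0915 jig [-0.0326 -0.2066] tilt [ 0.004 -0.003 -1.   ] F [ 0.4 -0.1 -0.7] w 0.000726267667790146
turn tool z deg -0.32
slide after turn [-0.0004 -0.0031  0.1343]
(63, 156, 217, 122)
[-0.0596 -0.0003]
[ 0.0341 -0.0173]
[ 0.0333 -0.1755]
[-0.0606 -0.1723]
```

The jaw's tail is at y≈−0.174, and its x range (−0.060 to +0.034) matches. Descending behind it, then pushing.

apply_moves([
  {"slide": [0,0,0.045],"angular": [0,0,0]},
  {"slide": [0,0,0.045],"angular": [0,0,0]},
  {"slide": [0,0,0.034],"angular": [0,0,0]},
  {"slide": [0,0,0.01],"angular": [0,0,0]},
  {"slide": [0,-0.008,0],"angular": [0,0,0]},
  {"slide": [0,-0.008,0],"angular": [0,0,0]},
  {"slide": [0,-0.008,0],"angular": [0,0,0]},
  {"slide": [0,-0.008,0],"angular": [0,0,0]},
])

```text
clock: 19.2
tcp_pos: [0.5806, -0.1215, -0.0135]
tcp_rot: [0.001, 0.999, -0.043, 0.002]
wrist_force: [-0.3, -2.3, 2.5]
width: 0.0002
finger_force: 1.2
```

apply_moves([
  {"slide": [0,-0.01,0],"angular": [0,0,0]},
  {"slide": [0,-0.01,0],"angular": [0,0,0]},
  {"slide": [0,-0.01,0],"angular": [0,0,0]},
  {"slide": [0,-0.01,0],"angular": [0,0,0]},
  {"slide": [0,-0.01,0],"angular": [0,0,0]},
  {"slide": [0,-0.01,0],"angular": [0,0,0]},
])

```text
clock: 19.95
tcp_pos: [0.5847, -0.0611, -0.0149]
tcp_rot: [0.0, 0.999, -0.043, 0.0]
wrist_force: [2.2, -2.1, 0.8]
width: 0.0006
finger_force: 1.2
```

```bash
python3 -c "
from h import *
now()"
```

```text
t 19.95 tcp [ 0.5847 -0.0611 -0.0149] yaw -0.087 jig [-0.0351 -0.1097] tilt [ 0. -0. -1.] F [ 2.2 -2.1  0.8] w 0.0006163227567993056
```

apply_moves([
  {"slide": [0,-0.009,0],"angular": [0,0,0]},
  {"slide": [0,-0.009,0],"angular": [0,0,0]},
  {"slide": [0,-0.009,0],"angular": [0,0,0]},
  {"slide": [0,-0.009,0],"angular": [0,0,0]},
  {"slide": [0,-0.008,0],"angular": [0,0,0]},
  {"slide": [0,-0.004,0],"angular": [0,0,0]},
])

```text
clock: 20.7
tcp_pos: [0.5885, -0.0134, -0.0149]
tcp_rot: [0.0, 0.999, -0.043, -0.0]
wrist_force: [1.1, -2.8, 0.7]
width: 0.0004
finger_force: 1.1
```

apply_moves([
  {"slide": [0,-0.003,0],"angular": [0,0,0]},
  {"slide": [0,-0.002,0],"angular": [0,0,0]},
  {"slide": [0,0,0],"angular": [0,0,0]},
])

```text
clock: 21.08
tcp_pos: [0.5886, -0.0087, -0.015]
tcp_rot: [-0.0, 0.999, -0.044, -0.0]
wrist_force: [0.3, -0.8, -0.6]
width: 0.0005
finger_force: 0.3
```

```bash
python3 -c "
from h import *
now()"
```

```text
t 21.075 tcp [ 0.5886 -0.0087 -0.015 ] yaw -0.0873 jig [-0.0356 -0.0572] tilt [-0.001  0.    -1.   ] F [ 0.3 -0.8 -0.6] w 0.0004529067606465277
```

apply_moves([
  {"slide": [0,-0.002,0],"angular": [0,0,0]},
  {"slide": [0,-0.002,0],"angular": [0,0,0]},
  {"slide": [0,0,0],"angular": [0,0,0]},
])

```text
clock: 21.45
tcp_pos: [0.5889, -0.0057, -0.015]
tcp_rot: [0.001, 0.999, -0.043, -0.001]
wrist_force: [-1.1, -5.8, 0.7]
width: 0.0005
finger_force: 2.6
```

apply_moves([
  {"slide": [0,-0.002,0],"angular": [0,0,0]},
  {"slide": [0,-0.001,0],"angular": [0,0,0]},
  {"slide": [0,0,0],"angular": [0,0,0]},
])

```text
clock: 21.82
tcp_pos: [0.5892, -0.0025, -0.015]
tcp_rot: [0.0, 0.999, -0.043, -0.0]
wrist_force: [-0.2, -6.1, 0.4]
width: 0.0002
finger_force: 2.5
```

apply_moves([
  {"slide": [0,-0.001,0],"angular": [0,0,0]},
  {"slide": [0,-0.001,0],"angular": [0,0,0]},
  {"slide": [0,0,0],"angular": [0,0,0]},
])

```text
clock: 22.2
tcp_pos: [0.5893, -0.001, -0.015]
tcp_rot: [0.001, 0.999, -0.043, -0.001]
wrist_force: [-0.1, -7.3, 1.0]
width: 0.0003
finger_force: 3.4
```

```bash
python3 -c "
from h import *
now()"
```

```text
t 22.2 tcp [ 0.5893 -0.001  -0.015 ] yaw -0.0865 jig [-0.0356 -0.0494] tilt [-0.001 -0.001 -1.   ] F [-0.1 -7.3  1. ] w 0.00034341594222918814
```

apply_moves([
  {"slide": [0,-0.001,0],"angular": [0,0,0]},
  {"slide": [0,-0.001,0],"angular": [0,0,0]},
  {"slide": [0,0,0],"angular": [0,0,0]},
])

```text
clock: 22.58
tcp_pos: [0.5893, -0.0011, -0.0149]
tcp_rot: [0.002, 0.999, -0.043, -0.001]
wrist_force: [-0.3, -13.6, 0.9]
width: 0.0002
finger_force: 6.8
```

apply_moves([
  {"slide": [0,-0.001,0],"angular": [0,0,0]},
  {"slide": [0,-0.001,0],"angular": [0,0,0]},
  {"slide": [0,0,0],"angular": [0,0,0]},
])

```text
clock: 22.95
tcp_pos: [0.5893, -0.0012, -0.0149]
tcp_rot: [0.004, 0.999, -0.042, -0.001]
wrist_force: [-0.7, -19.4, 1.8]
width: 0.0005
finger_force: 10.1
```

The motion stalled with force up to 19 N, so the plate is against the stop and the jaw against the plate. I'll retreat, then re-seat and check the long side.

apply_moves([
  {"slide": [0,0.02,0],"angular": [0,0,0]},
  {"slide": [0,0.01,-0.045],"angular": [0,0,0]},
  {"slide": [0,0,-0.045],"angular": [0,0,0]},
  {"slide": [0,0,-0.045],"angular": [0,0,0]},
  {"slide": [-0.03,-0.045,0],"angular": [0,0,0]},
  {"slide": [-0.03,-0.045,0],"angular": [0,0,0]},
  {"slide": [-0.03,-0.045,0],"angular": [0,0,0]},
  {"slide": [-0.03,-0.045,0],"angular": [0,0,0]},
], claw=-0.54)

```text
clock: 23.95
tcp_pos: [0.4823, 0.1659, 0.1202]
tcp_rot: [-0.001, 0.999, -0.044, -0.0]
wrist_force: [0.6, -0.0, 0.4]
width: 0.0703
finger_force: 0.0
```

apply_moves([
  {"slide": [0,0,0.045],"angular": [0,0,0]},
  {"slide": [0,0,0.03],"angular": [0,0,0]},
  {"slide": [0,0,0],"angular": [0,0,0]},
])

```text
clock: 24.32
tcp_pos: [0.4814, 0.1638, 0.0433]
tcp_rot: [0.0, 0.999, -0.044, -0.003]
wrist_force: [0.7, -0.9, 0.4]
width: 0.0704
finger_force: 0.0
```

```bash
python3 edges.py w12.png; python3 - <<'E'
from h import *
to(j2w([-.125,.107]),-.026,JY)
p,Rm,y=now(False); c=load('w12.png'); f=240/np.tan(np.radians(c['vfov'])/2); M=np.array(c['mount'])
def px(jx,jy,z):
    P=np.array([*j2w([jx,jy]),z]); q=M[:3,:3].T@(Rm.T@(P-p)-M[:3,3]); return c['cx']+f*q[0]/q[2],c['cy']+f*q[1]/q[2]
h=cv2.cvtColor(c['pixels'],cv2.COLOR_BGR2HSV)
# gray profile across the fence gap (jig x -> ) and the jaw gap (jig y ->)
for y in(.07,.11,.15): print('x at y',y,[(x,*[int(t) for t in h[int(round(px(x/1000,y,.03)[1])),int(round(px(x/1000,y,.03)[0]))][1:]]) for x in range(-10,12,2)])
for x in(-.05,-.03): 
  print('jaw y at x',x,[(yy,*[int(t) for t in h[int(round(px(x,yy/1000,.03)[1])),int(round(px(x,yy/1000,.03)[0]))][1:]]) for yy in range(38,62,2)])
  print('stop y at x',x,[(yy,*[int(t) for t in h[int(round(px(x,yy/1000,.03)[1])),int(round(px(x,yy/1000,.03)[0]))][1:]]) for yy in range(158,182,2)])
E
```

```text
t 24.325 tcp [0.4814 0.1638 0.0433] yaw -0.0871 jig [-0.1573  0.1055] tilt [-0.006 -0.001 -1.   ] F [ 0.7 -0.9  0.4] w 0.07040398779718897
bbox 197 0 225 145
+y end mid jig [-0.0457  0.1702] yaw -0.0047
-y end mid jig [-0.0458  0.0538] yaw 0.0098
+x side mid jig [-0.0123  0.113 ] yaw -0.0005
-x side mid jig [-0.0841  0.1138] yaw 0.0034
t 24.375 tcp [0.4831 0.1641 0.0448] yaw -0.0873 jig [-0.1555  0.1059] tilt [-0.002  0.    -1.   ] F [ 0.2 -0.2  0. ] w 0.07043005204052533
turn tool z deg -0.08
slide after turn [ 0.0305 -0.0011  0.0708]
x at y 0.07 [(-10, 166, 249), (-8, 50, 51), (-6, 35, 51), (-4, 40, 51), (-2, 25, 52), (0, 44, 46), (2, 25, 51), (4, 24, 54), (6, 22, 35), (8, 55, 37), (10, 38, 34)]
x at y 0.11 [(-10, 172, 242), (-8, 45, 51), (-6, 24, 53), (-4, 46, 55), (-2, 41, 50), (0, 36, 56), (2, 41, 50), (4, 17, 46), (6, 62, 33), (8, 66, 27), (10, 85, 36)]
x at y 0.15 [(-10, 169, 247), (-8, 39, 52), (-6, 42, 49), (-4, 36, 49), (-2, 42, 49), (0, 29, 52), (2, 28, 55), (4, 30, 51), (6, 36, 35), (8, 31, 33), (10, 95, 35)]
jaw y at x -0.05 [(38, 17, 247), (40, 20, 246), (42, 19, 246), (44, 19, 247), (46, 20, 244), (48, 37, 230), (50, 49, 168), (52, 47, 190), (54, 165, 224), (56, 167, 236), (58, 165, 246), (60, 165, 248)]
stop y at x -0.05 [(158, 159, 250), (160, 156, 250), (162, 156, 250), (164, 164, 250), (166, 167, 250), (168, 163, 250), (170, 163, 250), (172, 119, 135), (174, 48, 174), (176, 42, 220), (178, 41, 220), (180, 39, 223)]
jaw y at x -0.03 [(38, 18, 247), (40, 19, 246), (42, 18, 247), (44, 19, 246), (46, 20, 246), (48, 32, 232), (50, 47, 169), (52, 42, 177), (54, 167, 233), (56, 167, 237), (58, 168, 238), (60, 162, 250)]
stop y at x -0.03 [(158, 170, 248), (160, 171, 246), (162, 173, 247), (164, 168, 247), (166, 169, 247), (168, 170, 247), (170, 169, 248), (172, 122, 136), (174, 42, 193), (176, 38, 213), (178, 41, 218), (180, 36, 221)]
```

The ends are flush at both stop and jaw. The fence side is out of frame, so I'll press it once more.

apply_moves([
  {"slide": [0,0,0.04],"angular": [0,0,0]},
  {"slide": [0.01,0,0.03],"angular": [0,0,0]},
  {"slide": [0.02,0,0],"angular": [0,0,0]},
  {"slide": [0.01,0,0],"angular": [0,0,0]},
  {"slide": [0.006,0,0],"angular": [0,0,0]},
  {"slide": [0.004,0,0],"angular": [0,0,0]},
  {"slide": [0,0,0],"angular": [0,0,0]},
])

```text
clock: 25.25
tcp_pos: [0.5336, 0.1595, -0.0245]
tcp_rot: [-0.0, 0.999, -0.044, 0.0]
wrist_force: [-0.7, -0.4, 0.1]
width: 0.0704
finger_force: 0.0
```

apply_moves([
  {"slide": [0.002,0,0],"angular": [0,0,0]},
  {"slide": [0.002,0,0],"angular": [0,0,0]},
  {"slide": [0,0,0],"angular": [0,0,0]},
])

```text
clock: 25.62
tcp_pos: [0.5352, 0.1592, -0.0251]
tcp_rot: [0.0, 0.999, -0.044, -0.002]
wrist_force: [-5.6, 2.1, 4.5]
width: 0.0701
finger_force: 2.5
```

```bash
python3 edges.py w13.png
```

```text
t 25.625 tcp [ 0.5352  0.1592 -0.0251] yaw -0.0879 jig [-0.1033  0.1055] tilt [-0.005 -0.    -1.   ] F [-5.6  2.1  4.5] w 0.07010039311556783
bbox 148 66 284 209
+y end mid jig [-0.0394  0.1701] yaw -0.0033
-y end mid jig [-0.0395  0.0753] yaw -0.3678
+x side mid jig [-0.0021  0.1181] yaw -0.0015
-x side mid jig [-0.066   0.1199] yaw 0.0321
```

apply_moves([
  {"slide": [0.002,0,0],"angular": [0,0,0]},
  {"slide": [0.001,0,0],"angular": [0,0,0]},
  {"slide": [0,0,0],"angular": [0,0,0]},
])

```text
clock: 26.05
tcp_pos: [0.535, 0.1591, -0.0251]
tcp_rot: [0.0, 0.999, -0.044, -0.005]
wrist_force: [-11.4, 3.4, 8.6]
width: 0.0701
finger_force: 5.7
```

apply_moves([
  {"slide": [-0.015,0,0],"angular": [0,0,0]},
  {"slide": [-0.015,0,0],"angular": [0,0,0]},
  {"slide": [0,0,-0.05],"angular": [0,0,0]},
  {"slide": [0,0,-0.05],"angular": [0,0,0]},
  {"slide": [0,0,-0.05],"angular": [0,0,0]},
  {"slide": [0,0,0],"angular": [0,0,0]},
  {"slide": [0,0,0],"angular": [0,0,0]},
])

```text
clock: 26.92
tcp_pos: [0.5097, 0.1613, 0.1245]
tcp_rot: [0.0, 0.999, -0.043, -0.0]
wrist_force: [0.6, 0.2, 0.0]
width: 0.0698
finger_force: 0.0
```

```bash
python3 edges.py w14.png; python3 - <<'E'
from h import *
p,Rm,y=now(False); c=load('w14.png'); f=240/np.tan(np.radians(c['vfov'])/2); M=np.array(c['mount'])
h=cv2.cvtColor(c['pixels'],cv2.COLOR_BGR2HSV)
def prof(n,pts):
    o=[]
    for k,(a,b) in pts:
        P=np.array([*j2w([a,b]),.03]); q=M[:3,:3].T@(Rm.T@(P-p)-M[:3,3]); u,v=c['cx']+f*q[0]/q[2],c['cy']+f*q[1]/q[2]
        o.append((k,*map(int,h[int(round(v)),int(round(u)),1:])) if 0<=v<480 else (k,'out'))
    print(n,o)
for y in(.065,.11,.155): prof('fence y%g'%y,[(k,(k/1000,y)) for k in range(-8,10,2)])
prof('jaw',[(k,(-.045,k/1000)) for k in range(40,60,2)])
prof('stop',[(k,(-.045,k/1000)) for k in range(162,180,2)])
E
```

```text
t 26.925 tcp [0.5097 0.1613 0.1245] yaw -0.0869 jig [-0.1289  0.1054] tilt [-0.001 -0.    -1.   ] F [0.6 0.2 0. ] w 0.06980481529125834
bbox 235 70 156 112
+y end mid jig [-0.041   0.1701] yaw 0.0002
-y end mid jig [-0.0411  0.0539] yaw -0.0014
+x side mid jig [-0.0026  0.1127] yaw -0.0024
-x side mid jig [-0.0842  0.1133] yaw -0.0007
fence y0.065 [(-8, 162, 247), (-6, 161, 247), (-4, 161, 248), (-2, 106, 154), (0, 43, 225), (2, 36, 233), (4, 38, 230), (6, 38, 226), (8, 37, 226)]
fence y0.11 [(-8, 161, 248), (-6, 162, 248), (-4, 161, 249), (-2, 130, 165), (0, 48, 192), (2, 47, 195), (4, 42, 193), (6, 45, 212), (8, 37, 226)]
fence y0.155 [(-8, 173, 242), (-6, 167, 246), (-4, 166, 246), (-2, 144, 158), (0, 41, 186), (2, 41, 210), (4, 43, 213), (6, 42, 208), (8, 44, 208)]
jaw [(40, 19, 246), (42, 21, 246), (44, 18, 246), (46, 20, 245), (48, 26, 239), (50, 45, 193), (52, 47, 168), (54, 169, 230), (56, 163, 235), (58, 165, 244)]
stop [(162, 160, 248), (164, 156, 249), (166, 160, 248), (168, 156, 249), (170, 159, 210), (172, 51, 164), (174, 40, 230), (176, 39, 231), (178, 36, 231)]
```

All three contacts are flush, yaw is about 0, and the arm is clear. Handing in.

```bash
python3 -c "
from cell import r
print(r.job_done())"
```

```text
the job is handed in; nothing more can be done
None
```

I pushed the plate flush into the jig's corner, brought the jaw up against its free end, left the arm clear and handed the job in at about 27 s; no verdict came back.

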